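Clear the core clamp and hold its jaw open at the mark

ROBOT

A 6-joint arm with a two-finger parallel gripper is mounted at the origin on the work surface. World frame = base frame: x ahead of the robot, y to its left, z up, the work surface at z = 0. Lengths are in m, angles in degrees, forces in N, time in s.
With the tool pointing down it reaches from about 0.4 to 0.825 m from the base axis. Payload 7 kg.
Tool frame: the origin (TCP) lies at the very end of the fingers, on their centre line; the grasp point (between the pads) lies 19 mm behind it (ctrl.pinch_z is the distance from the TCP to the grasp point, in m); z points along the fingers, x is the direction in which the jaws open and shut, and the axes are right-handed (so a half turn about z gives the same grasp; the last joint's range is limited). The gripper opens to 88 mm and grips with 3 to 60 N. Pads are 19 mm wide; open, the fingers measure 130 mm over their backs; the gripper's body (78 mm by 193 mm) begins 47 mm behind the grasp point.
Start: joints at [84.116, 20.546, 0.682, 0, -70.136, -16.507], TCP at [0.257, 0.624, 0.227] pointing down, gripper open.
Joint ranges: [-176.03, 176.03], [-82.01, 121.73], [-58.28, 71.71], [-173.87, 95.51], [-174.79, -0.11], [-173.66, 173.66]. Speed limits (degrees/s): [136.94, 136.94, 172.46, 180, 180, 180].

INTERFACE

Orientations are given as [roll, pitch, yaw] about the fixed x, y, z axes, in that order (R = Rz(yaw) Ry(pitch) Rx(roll)).
In Python, from plant import ctrl gives the robot as it stands.
- The arm moves only by the tool carry_out, never from a script. Its argument "increments" is a list of rows, each a list of 7 numbers: the turn, a rotation vector about the world's x, y, z in degrees, then the shift along the world's x, y, z in mm, then the closure, from 0 (fully open) to 1 (shut). In form: [[ax, ay, az, dx, dy, dz, grip], ...]. A call has 1 to 20 rows; each row is the pose to reach, as a shift and turn from the pose commanded when the call began; what a row does not reach only later rows make up. A row lasts 1/8 s, in which the tool goes at most 62.5 mm and 10.7 degrees, less where a joint would pass 70% of its speed; a pose out of reach is approached as far as the arm can. A call with a gripper value outside its range is refused whole. The fingers move at their own pace and stop on an object; the grip force is fixed at half the most. Time passes only in rows, so rows that repeat a pose let the fingers close. It gives the time, the measured TCP pose, the force and the opening at its end, in the units of the state.
- ctrl.get_obs(): the state, without advancing time (a new reading comes with each control period).
- ctrl.snapshot(name): name is "scene" or "top" or "wrist"; returns a dict with "pixels" (420x560x3 uint8, blue, green, red), "intrinsics" (3x3 intrinsics, pixels), "dist" ([k1, k2, p1, p2, k3] as OpenCV has them; the pictures are not rectified), "rvec" (rotation vector, rad) and "tvec" (3), from world to camera coordinates, as OpenCV has them; the wrist camera has in their place "hand_eye" (4x4, takes a point from camera to tool coordinates, whose origin is the TCP and whose axes are the tool frame's). Camera axes: x right, y down, z forward; pixel columns grow to the right and rows downward; lengths in m; the calibration is good to about 2 mm. A picture is of the moment at which its call begins: read the wrist's pose just before it. There is no depth.
- ctrl.close_job(): hands the job in, once; it reports no verdict.
Trained networks look in a picture, given as the dict that the camera call returned (one of the last four; its "shot" number tells which), for a name from the list of things; names that differ only in an ending like _2 or _b are one class to them, and where a whole thing is asked for, a point or a joint stands for the part that bears it (a point fixed in the world has none). Each returns a list of dicts, best first, with "confidence" (0 to 1); they miss things now and then, are a little off and sometimes report something else, mostly with a low value. They report only what shows in the picture. A call takes as long as a camera call. They do not tell look-alikes from the thing itself.
- ctrl.search_frame(picture, label): "centre" ([x, y, z] in m, in world coordinates, good to about 4 mm: the middle of the surface that is visible of it).
- ctrl.outline_of(picture, label): "pixels" (420x560 bool, what is visible of it).
The state is a dict: "clock": time; "joint_pos": joint angles; "qvel": joint speeds; "tau": joint torques, N m; "tool_pos": TCP position; "orientation": TCP orientation; "force": force on the tool from outside, world axes, zero at the start; "moment": the same for the moment, N m; "opening": finger opening in m.
Only numpy, scipy, OpenCV 4.12 (cv2) and the standard library are available. Lean on these libraries where they do the work, as an engineer would, in place of code of your own. Each camera call takes 0.05 s, during which the arm holds its last target. There are 200 camera calls.

TASK

Get the core clamp ready for the next core: pick up the scraper block and use it, not the fingers, to wipe all four stone chips off the bed into the catch tray, then stand the scraper upright on the bench again, clear of the clamp. Then pull the spring-return jaw open until its pointer is in line with the mark, and finish while still holding it there against the spring: do not let go. Leave the core, the jar and the paper roll where they are.

Things in the scene. Friction and masses are not known exactly. Their poses are not given: they have to be found in the camera images.
- clamp: metal bench clamp for rock cores, fixed. Origin at bench level under the middle of its bed; x across the bed from the robot's side to the catch tray, y the way the moving jaw opens, z up. Flat bed 30 mm above the bench, from x = -75 to the open edge over the tray at x = +60 mm. Jaws (x -50 to +50 mm, tops 75 mm above the bench): fixed face at y = -65 mm, moving face, shut, at y = +65 mm
- tray (a point): middle of the floor of the open steel catch tray, part of the clamp (axes as the clamp's): floor 4 mm above the bench, 100 mm (x) by 184 mm (y), beside the bed's open edge and 26 mm below it; far wall 46 mm and end walls 34 mm high above the bench
- scraper_grip (a point): grip centre of the loose wooden scraper block (about 160 g), 50 mm above its flat rubber sole. x across the block, y along its wiping edge, z up. Foot 34 mm (x) by 104 mm (y), 22 mm high; on it the grip, 22 mm (x) by 70 mm (y), its top 72 mm above the sole. Starts standing on its sole on the bench
- jaw (a joint): opening of the spring-return moving jaw along the clamp's +y, m: 0 shut (where it starts and where the spring pulls it back), stop at 0.075. The spring pulls with 5 N when shut and 1 N more for every 10 mm of opening
- grip (a point): middle of the moving jaw's upright black pull grip (moves with the jaw, axes as the clamp's): 18 mm thick in y, 40 mm wide in x, top 22 mm above and foot 30 mm below this point; 76 mm clear to the back of the jaw plate. With the jaw shut it is at x = 0, y = 175 mm in the clamp's frame, 74 mm above the bench
- pointer (a point): tip of the thin black pointer bar (5 mm wide, this point on its centre line) that sticks out sideways (+x of the clamp) from the moving jaw's slide bar, 60 mm before the grip; moves with the jaw, axes as the clamp's
- mark_line (a point): the mark: inner end of the dark line, 3 mm wide, scribed across the top of a small steel index block (24 by 30 by 13 mm) on the rail beside the slide bar; fixed, axes as the clamp's, 30 to 55 mm in y beyond the shut pointer. The pointer is in line when both have the same y in the clamp's frame
- chip0_mid (a point): centre (half-way up) of one of four loose, dark, irregular stone chips about 24 mm across and 13 mm high lying on the clamp's bed between the jaws
- chip1_mid (a point): centre (half-way up) of one of four loose, dark, irregular stone chips about 24 mm across and 13 mm high lying on the clamp's bed between the jaws
- chip2_mid (a point): centre (half-way up) of one of four loose, dark, irregular stone chips about 24 mm across and 13 mm high lying on the clamp's bed between the jaws
- chip3_mid (a point): centre (half-way up) of one of four loose, dark, irregular stone chips about 24 mm across and 13 mm high lying on the clamp's bed between the jaws
- core: bystander: dark stone core 70 mm in diameter, 150 mm long, lying along x on a small wooden cradle 76 mm high in all; origin at the centre of its underside
- jar: bystander: closed jar 66 mm in diameter, 85 mm high; origin at the centre of its underside
- roll: bystander: upright paper roll 110 mm in diameter, 200 mm high; origin at the centre of its underside
Not all that is in view belongs to the job. Several things look just like the part that bears scraper_grip: the one meant starts farthest to the robot's right.

How it is judged:
By the outcome, as a careful person would: the job done as asked, in the order asked, and still so for the second after the job is handed in, while the arm keeps its last pose, push and grip.
It also fails if it takes over 58 s, if anything falls off the work surface, if the arm or the gripper's body presses on something with over 40 N, if the wrist force passes 120 N, or if a joint passes its speed limit or range.

## Working session

There is one attempt and no reset: what is moved stays moved. The work goes in short steps, Python scripts to look and compute and a tool call to move; the robot and the scene stay as the last step left them, time stands still between calls to the robot, and variables do not carry over. Pictures are saved under pics/ and viewed, about 8 in all and at most 12, crops included, and the job is handed in when it is done.

Besides the shell and the picture viewer there is one more tool, called after ">>>" as name([rows], argument=value, ...), one row to a line, values as JSON. carry_out: Moves the arm, as the interface text tells. Its arguments: {"type":"object","properties":{"increments":{"type":"array"}},"required":["increments"]}

```bash
ls; mkdir -p pics
cat > h.py <<'E'
import numpy as np, cv2
from plant import ctrl
def cam(p):
    return np.array(p["intrinsics"]),np.array(p["dist"]),np.array(p["rvec"]),np.array(p["tvec"])
def proj(p,X):
    K,d,r,t=cam(p); return cv2.projectPoints(np.array(X,float).reshape(-1,3),r,t,K,d)[0].reshape(-1,2)
def ray(p,uv,z):
    K,d,r,t=cam(p); R=cv2.Rodrigues(r)[0]
    n=cv2.undistortPoints(np.array(uv,float).reshape(-1,1,2),K,d).reshape(-1,2)
    D=np.c_[n,np.ones(len(n))]@R; C=-R.T@t.reshape(3)
    return C+D*((z-C[2])/D[:,2])[:,None]
E
python3 - <<'E'
from h import *
ims=[]
for n in ["scene","top"]:
    p=ctrl.snapshot(n); cv2.imwrite(f"pics/{n}0.png",p["pixels"])
    for l in ["clamp","scraper_grip","jaw","grip","chip0_mid","core","jar","roll","pointer","mark_line","tray"]:
        try:
            for r in ctrl.search_frame(p,l)[:6]: print(n,l,round(r["confidence"],2),np.round(r["centre"],3),proj(p,r["centre"]).round(0)[0])
        except Exception as e: print(n,l,e)
print(ctrl.get_obs()["clock"])
E
```

```text
pics
scene clamp 0.68 [0.574 0.038 0.027] [283. 220.]
scene scraper_grip 0.8 [ 0.512 -0.319  0.033] [201. 173.]
scene scraper_grip 0.75 [ 0.352 -0.074  0.031] [284. 168.]
scene scraper_grip 0.73 [ 0.362 -0.235  0.031] [244. 156.]
scene scraper_grip 0.67 [ 0.824 -0.252  0.032] [158. 240.]
scene jaw 0.97 [0.531 0.068 0.054] [297. 209.]
scene jaw 0.34 [ 0.713 -0.323  0.06 ] [161. 203.]
scene grip 0.65 [0.533 0.071 0.051] [298. 210.]
scene chip0_mid 0.44 [0.575 0.038 0.025] [283. 221.]
scene core 0.57 [0.4   0.427 0.076] [425. 216.]
scene core 0.36 [ 0.512 -0.32   0.033] [201. 173.]
scene jar 0.71 [ 0.712 -0.321  0.062] [162. 202.]
scene jar 0.53 [0.531 0.068 0.056] [298. 208.]
scene roll 0.93 [0.661 0.406 0.164] [399. 257.]
scene pointer 0.94 [0.532 0.072 0.054] [299. 209.]
scene pointer 0.35 [0.4   0.426 0.077] [425. 215.]
scene mark_line 0.64 [0.591 0.13  0.043] [307. 231.]
scene tray 0.87 [0.573 0.039 0.028] [283. 220.]
top clamp 0.57 [0.554 0.013 0.034] [298. 222.]
top clamp 0.41 [0.526 0.069 0.073] [274. 234.]
top scraper_grip 0.92 [ 0.504 -0.316  0.046] [439. 242.]
top scraper_grip 0.72 [ 0.809 -0.253  0.048] [409. 113.]
top scraper_grip 0.72 [ 0.351 -0.079  0.045] [338. 308.]
top scraper_grip 0.67 [ 0.356 -0.236  0.036] [405. 305.]
top jaw 0.55 [0.524 0.071 0.076] [273. 235.]
top grip 0.66 [0.521 0.074 0.076] [272. 236.]
top chip0_mid 0.56 [ 0.529 -0.067  0.04 ] [332. 232.]
top core 0.85 [0.414 0.406 0.069] [131. 283.]
top jar 0.81 [ 0.694 -0.325  0.09 ] [447. 158.]
top roll 0.75 [0.62  0.38  0.195] [120. 190.]
top roll 0.55 [ 0.502 -0.32   0.048] [441. 242.]
top pointer 0.57 [0.522 0.075 0.073] [272. 236.]
top mark_line 0.41 [0.583 0.125 0.04 ] [252. 210.]
top tray 0.7 [ 0.7   -0.327  0.089] [448. 155.]
top tray 0.57 [0.547 0.016 0.029] [297. 225.]
1.2
```

View images.

Run:
```python
import cv2
a=cv2.imread("pics/top0.png");
cv2.imwrite("pics/t1.png",cv2.resize(a[80:345,90:470],(800,558),interpolation=cv2.INTER_CUBIC))
a=cv2.imread("pics/scene0.png");
cv2.imwrite("pics/s1.png",cv2.resize(a[120:330,130:450],(800,525),interpolation=cv2.INTER_CUBIC))
```

```text
(no output)
```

View pics/t1.png

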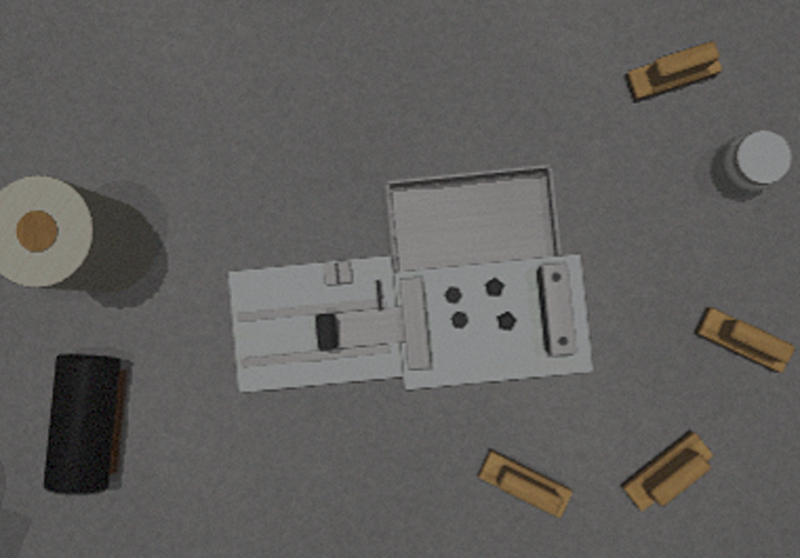

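View pics/s1.png

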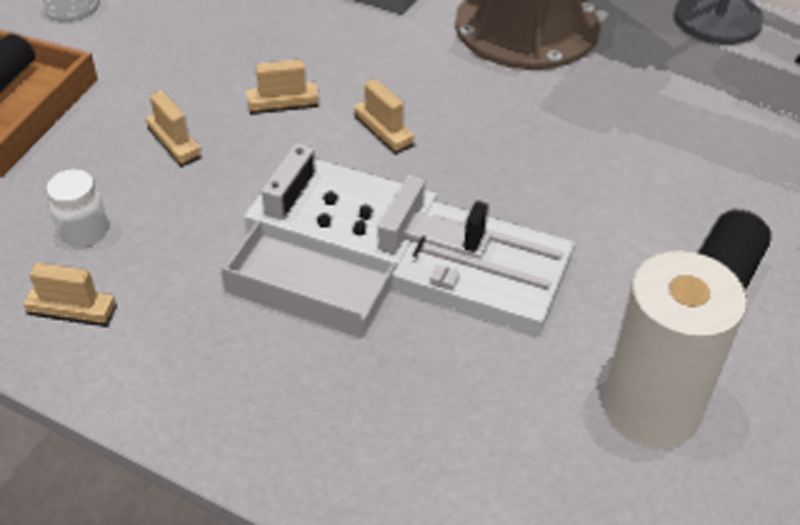

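```bash
cat > fit.py <<'E'
from h import *
from scipy.optimize import least_squares
def fitpose(p,obj,uv):
    obj=np.array(obj,float)
    def f(q):
        c,s=np.cos(q[2]),np.sin(q[2])
        X=np.c_[q[0]+c*obj[:,0]-s*obj[:,1],q[1]+s*obj[:,0]+c*obj[:,1],obj[:,2]]
        return (proj(p,X)-uv).ravel()
    s=least_squares(f,[.55,0,0]); return s.x,f(s.x).reshape(-1,2)
E
python3 - <<'E'
from fit import *
p=ctrl.snapshot("top")
U=lambda l:np.array(l)/2.105+[90,80]
obj=[[.05,.065,.075],[-.05,.065,.075],[-.05,-.065,.075],[-.075,-.085,.03]]
q,r=fitpose(p,obj[:3],U([[423,277],[430,368],[552,356]]))
print("clamp",q[:2].round(4),np.degrees(q[2]),r.round(1))
chips=ray(p,U([[454,295],[495,287],[460,320],[507,321]]),.0365)
c,s=np.cos(q[2]),np.sin(q[2])
print("chips clamp",((chips[:,:2]-q[:2])@np.array([[c,-s],[s,c]])*1000).round(0))
for z,uv in [(.046,[388,183]),(.046,[550,167]),(.03,[592,370]),(.03,[405,389]),(.03,[580,255]),(.075,[327,332])]:
    w=ray(p,U([uv]),z)[0,:2]; print(z,uv,((w-q[:2])@np.array([[c,-s],[s,c]])*1000).round(0))
for o in ctrl.outline_of(p,"scraper_grip"):
    m=o["pixels"].astype(np.uint8); ys,xs=np.nonzero(m)
    if xs.mean()>425:
        pts=ray(p,np.c_[xs,ys],.03)[:,:2]
        R=cv2.minAreaRect((pts*1000).astype(np.float32)); print(o["confidence"],R, cv2.boxPoints(R))
o=ctrl.get_obs(); print(o["clock"],o["tool_pos"],o["orientation"],o["force"]); print(np.round(ctrl.snapshot("wrist")["hand_eye"],4))
E
```

```text
clamp [ 0.5332 -0.0386] 5.003392381739165 [[-0.2 -0.1]
 [ 0.8 -0.1]
 [-0.6  0.2]]
chips clamp [[ 27.  32.]
 [ 32. -16.]
 [ -2.  28.]
 [ -8. -25.]]
0.046 [388, 183] [161.  94.]
0.046 [550, 167] [161. -91.]
0.03 [592, 370] [ -73. -116.]
0.03 [405, 389] [-74.  98.]
0.03 [580, 255] [  59. -116.]
0.075 [327, 332] [ -0. 175.]
0.81 ((504.525634765625, -331.7724609375), (110.94285583496094, 39.57627868652344), 63.95237731933594) [[ 462.38885 -372.9203 ]
 [ 497.94537 -390.29895]
 [ 546.6624  -290.62463]
 [ 511.1059  -273.24597]]
1.3 [0.25712518 0.62408674 0.22657869] [ 1.79999245e+02  8.64823480e-04 -1.12390311e+02] [ 0.09527371 -0.06861418  0.03651536]
[[ 1.000e+00  4.000e-04  9.000e-04 -8.000e-04]
 [-7.000e-04  9.505e-01  3.106e-01 -8.480e-02]
 [-7.000e-04 -3.106e-01  9.505e-01 -1.574e-01]
 [ 0.000e+00  0.000e+00  0.000e+00  1.000e+00]]
```

Four look-alike scrapers are in the top picture: (439,242), (409,113), (405,305) and (338,308). The first has y ≈ -0.32, against -0.25, -0.24 and -0.08 for the others. That makes it the farthest to the robot's right, so it is the one meant. The clamp sits at (0.533, -0.039) with a yaw of 5°, and the four chips lie between the jaws. I'm going to hover over the scraper and confirm.

>>> carry_out([
  [0,0,-20,122,-237,0,0],
  [0,0,-40,243,-474,0,0],
  [0,0,-40,243,-474,0,0],
  [0,0,-40,243,-474,0,0],
  [0,0,-40,243,-474,0,0],
  [0,0,-40,243,-474,0,0],
  [0,0,-50,243,-474,0,0],
  [0,0,-60,243,-474,0,0],
  [0,0,-70,243,-530,0,0],
  [0,0,-80,248,-947,-67,0],
  [0,0,-94,248,-947,-67,0],
  [0,0,-94,248,-947,-67,0],
  [0,0,-94,248,-947,-67,0],
  [0,0,-94,248,-947,-67,0],
  [0,0,-94,248,-947,-67,0],
  [0,0,-94,248,-947,-67,0],
  [0,0,-94,248,-947,-67,0],
  [0,0,-94,248,-947,-67,0],
  [0,0,-94,248,-947,-67,0],
])

```text
clock: 3.72
tool_pos: [0.5054, -0.3219, 0.16]
orientation: [180.0, 0.0, 153.7]
force: [0.2, 0.5, 0.8]
opening: 0.0879
```

```bash
cat >> h.py <<'E'
from scipy.spatial.transform import Rotation as Ro
def wrist():
    o=ctrl.get_obs(); p=ctrl.snapshot("wrist")
    T=np.eye(4); T[:3,:3]=Ro.from_euler("xyz",o["orientation"],degrees=True).as_matrix(); T[:3,3]=o["tool_pos"]
    M=np.linalg.inv(T@np.array(p["hand_eye"])); p["rvec"]=cv2.Rodrigues(M[:3,:3])[0]; p["tvec"]=M[:3,3]
    return o,p
E
python3 - <<'E'
from h import *
o,p=wrist(); cv2.imwrite("pics/w1.png",p["pixels"]); print(o["clock"],o["tool_pos"],o["orientation"],o["force"],p["intrinsics"][0])
for n in ["scraper_grip"]:
  for r in ctrl.search_frame(p,n): print(r)
  for r in ctrl.outline_of(p,n):
    ys,xs=np.nonzero(r["pixels"]); print(r["confidence"],cv2.minAreaRect(np.c_[xs,ys].astype(np.float32)))
E
```

```text
3.725 [ 0.50538737 -0.32191267  0.15997447] [1.79987605e+02 2.94394244e-02 1.53670356e+02] [0.15278786 0.49071657 0.77199331] [294.01897127   0.         275.20833927]
{'centre': [0.3681, -0.2688, 0.0577], 'confidence': 0.84}
{'centre': [0.4979, -0.3511, 0.0701], 'confidence': 0.64}
0.98 ((270.5, 184.5), (101.0, 33.0), 90.0)
0.7 ((439.5581359863281, 204.5013427734375), (122.58658599853516, 34.987606048583984), 27.89727020263672)
```

View pics/w1.png

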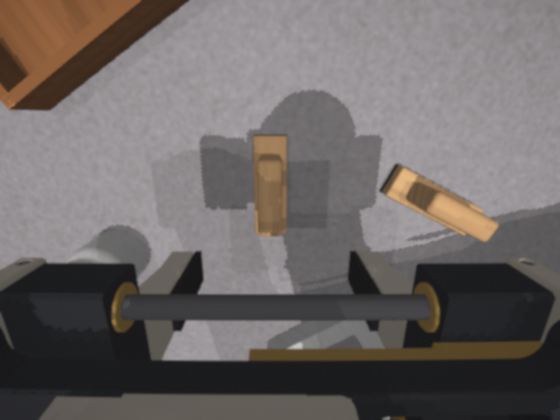

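Run:
```python
from h import *
o,p=wrist()
P=ray(p,[[253,135],[287,135],[257,236],[287,236]],.022); print(P.round(4)); print(np.linalg.norm(P[0]-P[2]),np.linalg.norm(P[0]-P[1]),P.mean(0))
d=P[:2].mean(0)-P[2:].mean(0); print(np.degrees(np.arctan2(d[1],d[0])))
# predicted contour for hypotheses
m=[r for r in ctrl.outline_of(p,"scraper_grip") if abs(np.nonzero(r["pixels"])[1].mean()-270)<25][0]["pixels"]
def sil(q):
    c,s=np.cos(q[2]),np.sin(q[2]); im=np.zeros((420,560),np.uint8)
    for a,b,z0,z1 in [(.017,.052,0,.022),(.011,.035,.022,.072)]:
        X=np.array([[i*a,j*b,z] for i in(-1,1) for j in(-1,1) for z in(z0,z1)])
        X=np.c_[q[0]+c*X[:,0]-s*X[:,1],q[1]+s*X[:,0]+c*X[:,1],X[:,2]]
        cv2.fillConvexPoly(im,cv2.convexHull(proj(p,X).astype(np.float32)).round().astype(np.int32),1)
    return im
from scipy.optimize import minimize
f=lambda q:(sil([q[0]*.01,q[1]*.01,np.radians(q[2]*5)])!=m).sum()
best=min((minimize(f,[x,y,t],method="Nelder-Mead",options=dict(initial_simplex=np.array([[x,y,t],[x+.6,y,t],[x,y+.6,t],[x,y,t+.6]]))) for x in(50,51) for y in(-33,-32) for t in (-5.3,)),key=lambda r:r.fun)
print(best.x*[.01,.01,5],best.fun,m.sum())
```

```text
[[ 0.4954 -0.3917  0.022 ]
 [ 0.4657 -0.377   0.022 ]
 [ 0.5408 -0.2955  0.022 ]
 [ 0.5115 -0.2811  0.022 ]]
0.10633704051836344 0.03315282785171587 [ 0.50336265 -0.33632052  0.022     ]
-115.38275254060406
[  0.50340568  -0.33787814 -26.12348805] 155.0 3304
```

>>> carry_out([
  [0,0,0,-2,-14,-40,0],
  [0,0,0,-2,-14,-90,0],
  [0,0,0,-2,-14,-129,0],
  [0,0,0,-2,-14,-129,0],
  [0,0,0,-2,-14,-129,1],
  [0,0,0,-2,-14,-129,1],
  [0,0,0,-2,-14,-129,1],
  [0,0,0,-2,-14,-129,1],
  [0,0,0,-2,-14,-129,1],
  [0,0,0,-2,-14,-127,1],
])

```text
clock: 5.22
tool_pos: [0.503, -0.3369, 0.0325]
orientation: [-180.0, -0.0, 153.6]
force: [0.6, 0.4, 0.7]
opening: 0.0331
```

>>> carry_out([
  [0,0,0,0,0,0,1],
  [0,0,0,0,0,0,1],
  [0,0,0,0,0,0,1],
])

```text
clock: 5.6
tool_pos: [0.5033, -0.337, 0.0326]
orientation: [-180.0, 0.0, 153.6]
force: [-0.4, 0.1, 0.5]
opening: 0.022
```

>>> carry_out([
  [0,0,0,0,0,55,1],
  [0,0,0,0,0,107,1],
  [0,0,10,-5,60,107,1],
  [0,0,20,-10,120,107,1],
  [0,0,31.3,-15,180,107,1],
  [0,0,31.3,-18,240,107,1],
  [0,0,31.3,-20,294,107,1],
  [0,0,31.3,-20,294,107,1],
  [0,0,31.3,-20,294,70,1],
  [0,0,31.3,-20,294,40,1],
  [0,0,31.3,-20,294,33,1],
  [0,0,31.3,-20,294,33,1],
])

```text
clock: 7.1
tool_pos: [0.4831, -0.0434, 0.0656]
orientation: [-180.0, -0.1, -175.1]
force: [-0.1, 0.2, -1.7]
opening: 0.0215
```

Run:
```python
from h import *
s=ctrl.snapshot("scene");t=ctrl.snapshot("top")
a=cv2.resize(s["pixels"][150:270,210:350],(420,360),interpolation=cv2.INTER_CUBIC)
b=cv2.resize(t["pixels"][180:280,250:360],(380,346),interpolation=cv2.INTER_CUBIC)
c=np.zeros((360,800,3),np.uint8);c[:,:420]=a;c[:346,420:]=b
cv2.imwrite("pics/c1.png",c)
o=ctrl.get_obs();print(o["tool_pos"],o["force"])
```

```text
[ 0.48393944 -0.04305345  0.06654672] [-0.05370542 -0.12745738 -1.6444924 ]
```

View pics/c1.png

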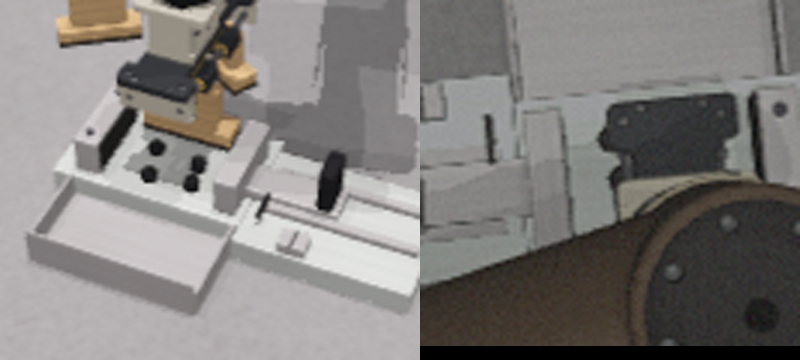

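>>> carry_out([
  [0,0,0,0,0,-2,1],
  [0,0,0,0,0,-4,1],
  [0,0,0,0,0,-4,1],
])

```text
clock: 7.58
tool_pos: [0.4837, -0.0428, 0.0626]
orientation: [-180.0, 0.1, -175.1]
force: [-1.9, 0.8, 6.8]
opening: 0.0219
```

Light contact, about 8 N. I'm wiping toward the tray now.

>>> carry_out([
  [0,0,0,10,1,0,1],
  [0,0,0,22,2,0,1],
  [0,0,0,34,3,0,1],
  [0,0,0,46,4,0,1],
  [0,0,0,58,5,0,1],
  [0,0,0,70,6,0,1],
  [0,0,0,82,7,0,1],
  [0,0,0,94,8,0,1],
  [0,0,0,106,9,0,1],
  [0,0,0,118,10,0,1],
  [0,0,0,118,10,0,1],
])

```text
clock: 8.95
tool_pos: [0.6017, -0.0333, 0.0626]
orientation: [-180.0, 0.0, -175.1]
force: [-1.2, -1.6, 5.4]
opening: 0.0218
```

Run:
```python
from h import *
s=ctrl.snapshot("scene");t=ctrl.snapshot("top")
a=cv2.resize(s["pixels"][150:270,210:350],(420,360),interpolation=cv2.INTER_CUBIC)
b=cv2.resize(t["pixels"][150:250,250:360],(380,346),interpolation=cv2.INTER_CUBIC)
c=np.zeros((360,800,3),np.uint8);c[:,:420]=a;c[:346,420:]=b
cv2.imwrite("pics/c2.png",c)
```

```text
(no output)
```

View pics/c2.png

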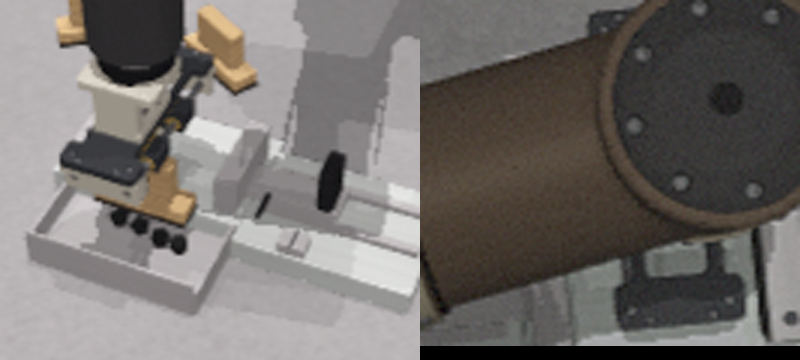

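>>> carry_out([
  [0,0,0,0,0,40,1],
  [0,0,0,0,0,77,1],
  [0,0,-10,-20,-60,77,1],
  [0,0,-20,-40,-120,77,1],
  [0,0,-31.3,-60,-180,77,1],
  [0,0,-31.3,-80,-240,77,1],
  [0,0,-31.3,-98,-304,77,1],
  [0,0,-31.3,-98,-304,77,1],
  [0,0,-31.3,-98,-304,25,1],
  [0,0,-31.3,-98,-304,-15,1],
  [0,0,-31.3,-98,-304,-27,1],
  [0,0,-31.3,-98,-304,-29,1],
  [0,0,-31.3,-98,-304,-29,1],
])

```text
clock: 10.68
tool_pos: [0.5043, -0.3369, 0.0336]
orientation: [180.0, 0.1, 153.7]
force: [0.1, -0.7, -1.8]
opening: 0.0218
```

Run:
```python
from h import *
s=ctrl.snapshot("scene");t=ctrl.snapshot("top")
a=cv2.resize(s["pixels"][150:270,180:340],(480,360),interpolation=cv2.INTER_CUBIC)
b=cv2.resize(t["pixels"][150:270,250:360],(320,349),interpolation=cv2.INTER_CUBIC)
c=np.zeros((360,800,3),np.uint8);c[:,:480]=a;c[:349,480:]=b
cv2.imwrite("pics/c3.png",c)
```

```text
(no output)
```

View pics/c3.png

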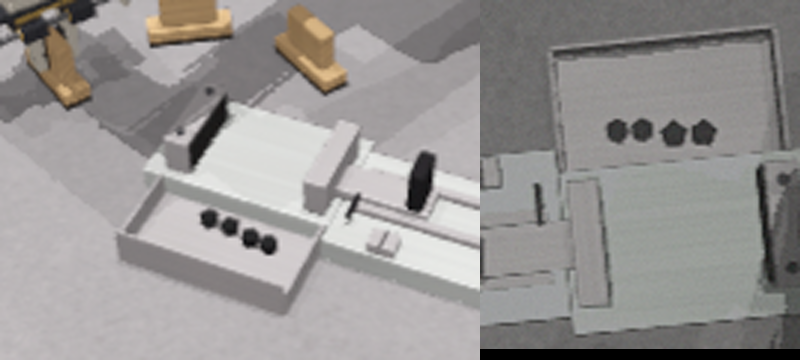

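All four chips are in the tray: (208,217), (230,225), (250,237) and (268,243) in the left panel, and the bed is clear. I'm setting the scraper down and letting go.

>>> carry_out([
  [0,0,0,0,0,-1,1],
  [0,0,0,0,0,-2,1],
  [0,0,0,0,0,-2,1],
])

```text
clock: 11.15
tool_pos: [0.5037, -0.337, 0.032]
orientation: [-180.0, 0.1, 153.6]
force: [-1.1, 3.9, 8.7]
opening: 0.0218
```

>>> carry_out([
  [0,0,0,0,0,0,0.5],
  [0,0,0,0,0,0,0],
  [0,0,0,0,0,0,0],
  [0,0,0,0,0,0,0],
  [0,0,0,0,0,0,0],
  [0,0,0,0,0,0,0],
  [0,0,0,0,0,40,0],
  [0,0,0,0,0,80,0],
  [0,0,0,0,0,130,0],
])

```text
clock: 12.28
tool_pos: [0.5025, -0.3367, 0.1611]
orientation: [-180.0, -0.1, 153.6]
force: [0.1, -0.3, 0.2]
opening: 0.0876
```

>>> carry_out([
  [0,0,10,0,40,0,0],
  [0,0,20,2,80,0,0],
  [0,0,30,4,120,0,0],
  [0,0,40,6,160,0,0],
  [0,0,50,8,200,0,0],
  [0,0,60,10,240,0,0],
  [0,0,70,12,280,0,0],
  [0,0,80,14,320,0,0],
  [0,0,90,15,360,0,0],
  [0,0,100,15,400,0,0],
  [0,0,110,15,440,0,0],
  [0,0,121.3,15,473,0,0],
  [0,0,121.3,15,473,0,0],
  [0,0,121.3,15,473,0,0],
])

```text
clock: 14.02
tool_pos: [0.5179, 0.1359, 0.1604]
orientation: [180.0, -0.0, -85.2]
force: [0.1, -1.0, 1.0]
opening: 0.0874
```

Run:
```python
from h import *
o,p=wrist(); print(o["clock"],o["tool_pos"],o["orientation"])
t=ctrl.snapshot("top")
for r in ctrl.search_frame(t,"scraper_grip"): print(r)
c=np.zeros((420,800,3),np.uint8); c[:,:560]=p["pixels"]; c[:240,560:]=cv2.resize(t["pixels"][200:280,400:480],(240,240))
cv2.imwrite("pics/w2.png",c)
```

```text
14.025 [0.51788964 0.13594799 0.16043645] [ 1.79979461e+02 -8.93457940e-03 -8.51513578e+01]
{'centre': [0.5048, -0.3202, 0.047], 'confidence': 0.81}
{'centre': [0.3566, -0.2367, 0.0346], 'confidence': 0.81}
{'centre': [0.3487, -0.0782, 0.0478], 'confidence': 0.71}
{'centre': [0.5242, 0.039, 0.0786], 'confidence': 0.69}
{'centre': [0.8102, -0.2545, 0.0465], 'confidence': 0.58}
{'centre': [0.5752, -0.0331, 0.0327], 'confidence': 0.51}
```

View pics/w2.png

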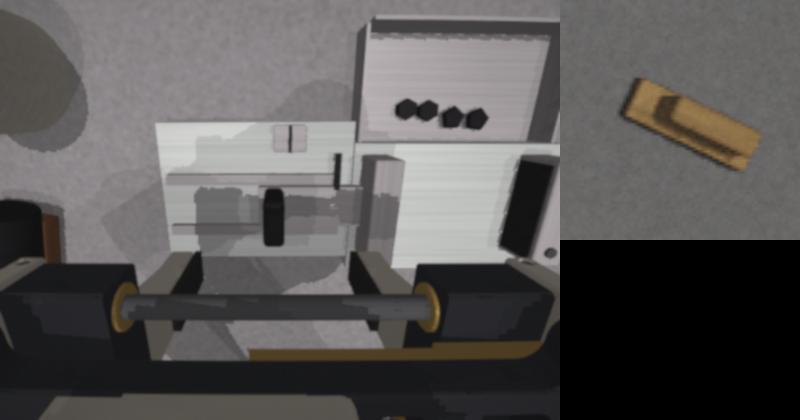

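Run:
```python
from h import *
o,p=wrist()
q=np.array([.5332,-.0386]);a=np.radians(5.0);c,s=np.cos(a),np.sin(a)
L=lambda uv,z:((ray(p,[uv],z)[0,:2]-q)@np.array([[c,-s],[s,c]])*1000).round(1)
g=cv2.cvtColor(p["pixels"],cv2.COLOR_BGR2GRAY).astype(int)
for v in (130,134,138,142,146): print(v,g[v,270:310].tolist())
for v in (156,164,172,180): print(v,g[v,328:350].tolist())
for z in (.03,.036,.043,.05,.056): print(z,"mark",L([290.5,150],z),"ptr tip",L([339,154],z),L([337.5,188],z))
print("grip top",L([265,190],.096),L([284,190],.096),L([274,189],.096))
print("rail edges",L([157,123],.03),L([355,123],.03),"bed corner",L([356,142],.03))
```

```text
130 [170, 166, 158, 155, 163, 168, 168, 167, 168, 168, 167, 168, 169, 168, 167, 166, 160, 137, 95, 67, 88, 125, 152, 163, 166, 166, 166, 166, 166, 166, 166, 166, 166, 165, 163, 161, 166, 175, 179, 180]
134 [178, 170, 159, 154, 163, 168, 169, 168, 169, 168, 168, 168, 168, 167, 168, 166, 160, 136, 94, 61, 77, 113, 146, 162, 166, 167, 166, 166, 166, 165, 165, 166, 165, 164, 160, 158, 165, 177, 183, 183]
138 [181, 171, 159, 152, 158, 163, 164, 164, 164, 164, 164, 164, 164, 164, 164, 163, 157, 133, 92, 62, 80, 120, 151, 162, 163, 163, 163, 163, 163, 163, 163, 163, 162, 160, 154, 147, 156, 173, 181, 183]
142 [179, 170, 157, 149, 156, 163, 164, 164, 164, 164, 163, 163, 163, 164, 163, 158, 141, 107, 71, 56, 80, 119, 150, 161, 162, 162, 162, 162, 162, 162, 162, 161, 161, 160, 161, 167, 177, 181, 182, 182]
146 [169, 164, 158, 155, 161, 166, 166, 166, 166, 166, 165, 166, 166, 166, 166, 164, 154, 127, 84, 63, 90, 129, 155, 165, 166, 166, 166, 166, 166, 166, 166, 165, 165, 163, 161, 165, 174, 179, 180, 180]
156 [173, 170, 169, 163, 147, 121, 92, 60, 39, 37, 40, 53, 92, 141, 172, 184, 186, 186, 185, 184, 181, 178]
164 [172, 171, 171, 170, 162, 136, 91, 49, 37, 37, 44, 75, 122, 161, 181, 186, 186, 186, 186, 183, 179, 174]
172 [160, 157, 155, 150, 132, 97, 58, 36, 35, 37, 53, 91, 138, 170, 181, 183, 183, 184, 181, 177, 170, 164]
180 [152, 149, 142, 132, 108, 73, 44, 36, 36, 42, 66, 110, 151, 174, 180, 181, 181, 179, 175, 169, 165, 157]
0.03 mark [ 54.6 160.1] ptr tip [ 50.7 113. ] [ 16.9 112.4]
0.036 mark [ 55.2 160.4] ptr tip [ 51.4 114.3] [ 18.3 113.7]
0.043 mark [ 56.  160.7] ptr tip [ 52.2 115.8] [ 20.  115.2]
0.05 mark [ 56.7 161.1] ptr tip [ 53.1 117.3] [ 21.7 116.7]
0.056 mark [ 57.3 161.4] ptr tip [ 53.8 118.6] [ 23.1 118. ]
grip top [ 31.1 182.8] [ 31.1 168.1] [ 31.9 175.9]
rail edges [ 80.2 286. ] [79.5 99.7] bed corner [62.  97.4]
```

>>> carry_out([
  [0,0,0,0,0,-40,0],
  [0,0,0,0,0,-80,0],
  [0,0,0,0,0,-103,0],
  [0,0,0,0,0,-103,0],
  [0,0,0,0,0,-103,1],
  [0,0,0,0,0,-103,1],
  [0,0,0,0,0,-103,1],
  [0,0,0,0,0,-103,1],
  [0,0,0,0,0,-103,1],
  [0,0,0,0,0,-103,1],
  [0,0,0,0,0,-103,1],
  [0,0,0,0,0,-103,1],
  [0,0,0,0,0,-103,1],
  [0,0,0,0,0,-103,1],
])

```text
clock: 15.98
tool_pos: [0.5181, 0.1374, 0.0575]
orientation: [-180.0, 0.1, -85.1]
force: [-2.8, 7.4, 0.3]
opening: 0.0177
```

>>> carry_out([
  [0,0,0,-0.5,8,0,1],
  [0,0,0,-1.3,16,0,1],
  [0,0,0,-2,24,0,1],
  [0,0,0,-2.8,32,0,1],
  [0,0,0,-3.4,39,0,1],
  [0,0,0,-3.9,45,0,1],
  [0,0,0,-3.9,45,0,1],
  [0,0,0,-3.9,45,0,1],
])

```text
clock: 16.98
tool_pos: [0.5143, 0.1797, 0.0575]
orientation: [180.0, -0.1, -85.1]
force: [3.6, -8.7, -0.4]
opening: 0.0182
```

Run:
```python
from h import *
o,p=wrist(); print(o["clock"],o["tool_pos"],o["force"],o["opening"])
s=ctrl.snapshot("scene")
c=np.zeros((600,800,3),np.uint8); c[:300,:400]=cv2.resize(p["pixels"],(400,300)); c[:300,400:]=cv2.resize(s["pixels"][190:265,270:370],(400,300),interpolation=cv2.INTER_CUBIC)
c[300:]=cv2.resize(p["pixels"][80:200,200:520],(800,300),interpolation=cv2.INTER_CUBIC)
cv2.imwrite("pics/w3.png",c); cv2.imwrite("pics/raw3.png",p["pixels"])
```

```text
16.975 [0.51425241 0.17973131 0.05747   ] [ 3.64521007 -8.66729691 -0.39600463] 0.01817338077102369
```

View pics/w3.png

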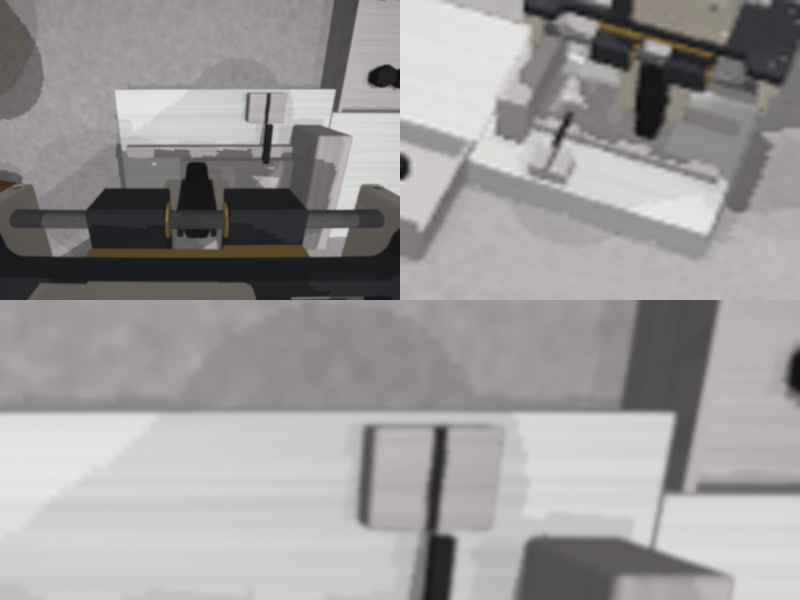

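```bash
cat > m.py <<'E'
from h import *
def cent(g,v,u0,u1):
    w=np.clip(140-g[v,u0:u1].astype(float),0,None); return (w*np.arange(u0,u1)).sum()/w.sum()
def meas(p,vm,um,vp,up):
    q=np.array([.5332,-.0386]);a=np.radians(5.0);c,s=np.cos(a),np.sin(a)
    g=cv2.cvtColor(p["pixels"],cv2.COLOR_BGR2GRAY)
    for n,vs,(u0,u1) in (("mark",vm,um),("ptr",vp,up)):
        uv=[[cent(g,v,u0,u1),v] for v in vs]
        print(n,np.round([x[0] for x in uv],1))
        for z in (.038,.043,.048): 
            P=((ray(p,uv,z)[:,:2]-q)@np.array([[c,-s],[s,c]])*1000); print("  z",z,P.round(1).tolist())
E
python3 - <<'E'
from m import *
o,p=wrist(); print(o["tool_pos"])
g=cv2.cvtColor(p["pixels"],cv2.COLOR_BGR2GRAY)
for v in (168,171,174,178,190): print(v,g[v,362:388].tolist())
meas(p,[135,140,145,150],(364,384),[178,184,190,196],(364,386))
E
```

```text
[0.51428119 0.17965623 0.05748411]
168 [172, 171, 172, 171, 172, 171, 165, 144, 107, 67, 45, 47, 78, 121, 154, 168, 171, 172, 171, 171, 171, 171, 172, 171, 171, 171]
171 [163, 165, 166, 166, 164, 161, 148, 123, 88, 61, 54, 62, 95, 135, 161, 169, 170, 170, 170, 171, 171, 171, 171, 171, 171, 170]
174 [187, 187, 187, 185, 179, 162, 143, 129, 112, 87, 61, 52, 62, 75, 84, 87, 87, 95, 115, 144, 171, 189, 197, 199, 199, 199]
178 [190, 190, 189, 184, 169, 146, 129, 118, 99, 66, 36, 27, 33, 37, 38, 39, 39, 39, 49, 86, 138, 178, 197, 202, 202, 200]
190 [186, 180, 162, 138, 126, 126, 123, 101, 64, 34, 29, 34, 38, 39, 39, 38, 39, 54, 101, 155, 188, 199, 201, 201, 201, 200]
mark [375.6 375.2 374.7 374.1]
  z 0.038 [[75.2, 160.7], [72.3, 160.6], [69.5, 160.6], [66.5, 160.7]]
  z 0.043 [[75.5, 162.4], [72.7, 162.3], [69.9, 162.3], [67.1, 162.4]]
  z 0.048 [[75.8, 164.1], [73.1, 164.0], [70.4, 164.0], [67.6, 164.1]]
ptr [375.4 374.8 374.2 373.4]
  z 0.038 [[49.7, 158.2], [45.9, 158.2], [42.1, 158.2], [38.3, 158.3]]
  z 0.043 [[50.7, 160.0], [47.0, 159.9], [43.4, 159.9], [39.6, 160.0]]
  z 0.048 [[51.7, 161.7], [48.2, 161.7], [44.6, 161.7], [41.0, 161.8]]
```

>>> carry_out([
  [0,0,0,-0.2,2.5,0,1],
  [0,0,0,-0.2,2.5,0,1],
  [0,0,0,-0.2,2.5,0,1],
])

```text
clock: 17.5
tool_pos: [0.514, 0.182, 0.0574]
orientation: [180.0, -0.1, -85.1]
force: [4.0, -9.2, 0.9]
opening: 0.0179
```

Run:
```python
from m import *
o,p=wrist(); print(o["clock"],o["tool_pos"],o["force"])
s=ctrl.snapshot("scene"); t=ctrl.snapshot("top")
cv2.imwrite("pics/raw4.png",p["pixels"]); cv2.imwrite("pics/scene4.png",s["pixels"])
z=lambda im,u,v,w,h,W,H: cv2.resize(im[v:v+h,u:u+w],(W,H),interpolation=cv2.INTER_CUBIC)
s0=cv2.imread("pics/scene0.png")
c=np.zeros((600,800,3),np.uint8)
c[:300,:400]=z(s0,288,205,40,30,400,300); c[:300,400:]=z(s["pixels"],288,205,40,30,400,300)
c[300:,:400]=z(t["pixels"],240,195,40,30,400,300); c[300:,400:]=z(p["pixels"],340,120,80,60,400,300)
cv2.imwrite("pics/w4.png",c)
q=np.array([.5332,-.0386]);a=np.radians(5);c_,s_=np.cos(a),np.sin(a)
W=lambda x,y,z:[q[0]+c_*x-s_*y,q[1]+s_*x+c_*y,z]
for n,pp in (("scene",s),("top",t),("wrist",p)):
    b=proj(pp,[W(.053,.161,.04),W(.053,.161,.05),W(.053,.171,.04),W(.063,.161,.04)]); print(n,b[0].round(1),"per cm: z",(b[1]-b[0]).round(2),"y",(b[2]-b[0]).round(2),"x",(b[3]-b[0]).round(2))
```

```text
17.5 [0.51401254 0.18202314 0.05744461] [ 4.02354321 -9.18938655  0.89305343]
scene [308.7 226.9] per cm: z [ 0.14 -2.22] y [3.11 0.95] x [-1.16  2.28]
top [250.9 214.7] per cm: z [-0.42 -0.14] y [-4.14  0.41] x [-0.39 -4.15]
wrist [376.4 173.1] per cm: z [5.79 3.23] y [-16.55  -0.  ] x [  1.75 -16.77]
```

View pics/w4.png

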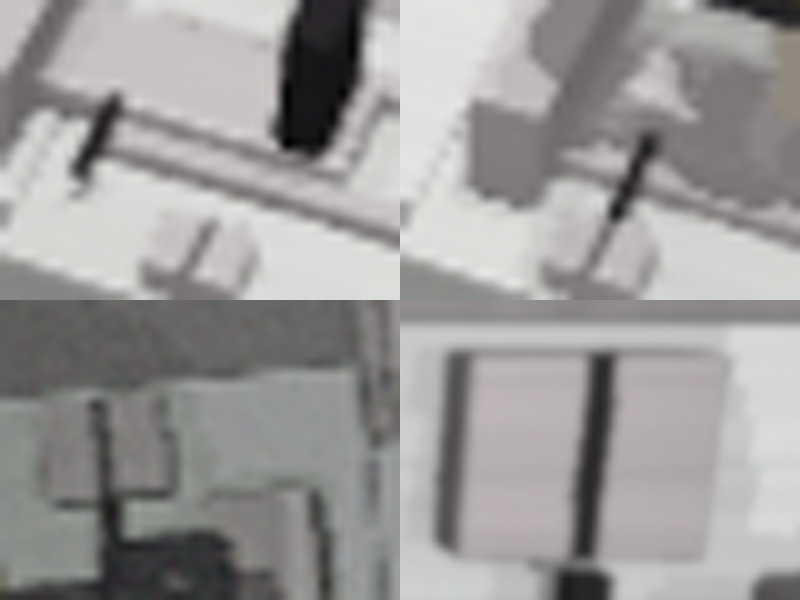

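Run:
```python
from m import *
A=np.mean([cv2.cvtColor(ctrl.snapshot("top")["pixels"],cv2.COLOR_BGR2GRAY).astype(float) for _ in range(8)],0)
for v in range(203,222): print(v,A[v,244:258].round(0).astype(int).tolist())
o,p=wrist(); g=cv2.cvtColor(p["pixels"],cv2.COLOR_BGR2GRAY)
for v in (160,164,168,180,186): print(v,g[v,362:388].tolist())
```

```text
203 [92, 97, 98, 100, 102, 99, 90, 86, 89, 90, 103, 117, 127, 135]
204 [104, 119, 129, 137, 146, 135, 120, 119, 110, 121, 131, 120, 115, 138]
205 [128, 128, 131, 134, 120, 66, 88, 129, 126, 126, 127, 108, 103, 141]
206 [129, 125, 127, 126, 120, 85, 86, 130, 128, 127, 128, 114, 107, 139]
207 [125, 126, 128, 127, 120, 86, 84, 128, 126, 127, 127, 118, 114, 138]
208 [128, 125, 126, 126, 120, 87, 65, 113, 126, 125, 124, 119, 96, 108]
209 [122, 124, 123, 125, 127, 106, 69, 115, 125, 125, 125, 129, 115, 109]
210 [118, 124, 123, 124, 126, 103, 68, 113, 126, 126, 126, 129, 112, 102]
211 [107, 125, 125, 126, 128, 110, 60, 104, 131, 129, 128, 133, 115, 102]
212 [106, 128, 127, 128, 131, 111, 67, 106, 131, 128, 128, 131, 114, 101]
213 [115, 128, 126, 128, 129, 110, 64, 102, 124, 120, 121, 127, 112, 102]
214 [115, 128, 125, 127, 130, 113, 58, 67, 84, 82, 78, 79, 78, 111]
215 [134, 106, 82, 88, 90, 79, 44, 44, 106, 147, 144, 143, 144, 142]
216 [140, 142, 143, 144, 142, 119, 50, 46, 107, 146, 143, 144, 143, 139]
217 [142, 141, 144, 143, 142, 118, 55, 47, 109, 146, 140, 138, 135, 128]
218 [139, 139,
[... 196 characters left out ...]
42, 140, 141, 142, 140, 118, 52, 46, 49, 53, 53, 51, 51, 50]
160 [179, 179, 179, 179, 179, 179, 179, 179, 179, 178, 172, 154, 122, 84, 54, 42, 50, 87, 135, 164, 175, 177, 178, 177, 177, 177]
164 [181, 180, 180, 180, 180, 179, 179, 180, 180, 178, 173, 159, 125, 81, 49, 43, 61, 101, 145, 170, 177, 178, 178, 178, 177, 178]
168 [172, 172, 171, 171, 172, 171, 172, 171, 172, 171, 164, 145, 107, 68, 45, 47, 78, 120, 153, 167, 171, 171, 171, 172, 171, 171]
180 [186, 185, 185, 183, 175, 158, 140, 125, 100, 63, 33, 30, 33, 38, 40, 39, 38, 39, 51, 96, 148, 182, 195, 197, 198, 197]
186 [187, 187, 185, 175, 154, 132, 119, 101, 70, 42, 29, 33, 38, 39, 38, 39, 40, 46, 79, 130, 171, 193, 199, 200, 198, 194]
```

Top-down and wrist views agree that the pointer is about 0.8 mm short, so I'm nudging it.

>>> carry_out([
  [0,0,0,-0.1,0.8,0,1],
  [0,0,0,-0.1,0.8,0,1],
  [0,0,0,-0.1,0.8,0,1],
  [0,0,0,-0.1,0.8,0,1],
  [0,0,0,-0.1,0.8,0,1],
  [0,0,0,-0.1,0.8,0,1],
])

```text
clock: 18.85
tool_pos: [0.514, 0.1828, 0.0575]
orientation: [180.0, -0.1, -85.1]
force: [3.9, -8.9, 0.2]
opening: 0.0179
```

Run:
```python
from m import *
A=np.mean([cv2.cvtColor(ctrl.snapshot("top")["pixels"],cv2.COLOR_BGR2GRAY).astype(float) for _ in range(6)],0)
for v in (210,212,213,215,216,217): print(v,A[v,246:256].round(0).astype(int).tolist())
o,p=wrist(); g=cv2.cvtColor(p["pixels"],cv2.COLOR_BGR2GRAY)
print(o["clock"],o["tool_pos"],o["force"],o["opening"])
for v in (164,168,180,186): print(v,g[v,364:390].tolist())
s=ctrl.snapshot("scene")
a=cv2.resize(s["pixels"][120:330,130:450],(800,525),interpolation=cv2.INTER_CUBIC); a[:180,560:]=cv2.resize(p["pixels"][135:195,340:420],(240,180),interpolation=cv2.INTER_CUBIC); cv2.imwrite("pics/f.png",a)
```

```text
210 [122, 124, 126, 104, 68, 113, 126, 124, 125, 128]
212 [127, 127, 129, 110, 66, 106, 131, 128, 128, 132]
213 [126, 126, 129, 110, 64, 103, 124, 121, 121, 127]
215 [80, 88, 83, 64, 43, 65, 119, 146, 143, 144]
216 [143, 143, 136, 97, 35, 52, 110, 146, 143, 143]
217 [143, 145, 144, 116, 33, 54, 112, 146, 140, 138]
19.15 [0.5139962  0.18278435 0.05747742] [ 4.48348001 -9.12040443  0.1119569 ] 0.01789939211400222
164 [180, 180, 180, 180, 180, 179, 179, 179, 179, 176, 163, 131, 88, 54, 42, 53, 93, 140, 168, 177, 177, 178, 178, 178, 178, 177]
168 [172, 172, 172, 172, 172, 172, 171, 172, 172, 169, 156, 122, 78, 47, 44, 64, 105, 143, 165, 171, 171, 171, 171, 171, 171, 171]
180 [177, 156, 133, 123, 126, 121, 100, 63, 34, 29, 35, 38, 39, 38, 39, 40, 51, 96, 148, 182, 195, 198, 198, 197, 197, 194]
186 [154, 133, 125, 128, 125, 107, 74, 42, 29, 32, 36, 39, 38, 40, 39, 47, 79, 130, 172, 193, 198, 199, 200, 199, 196, 190]
```

View pics/f.png

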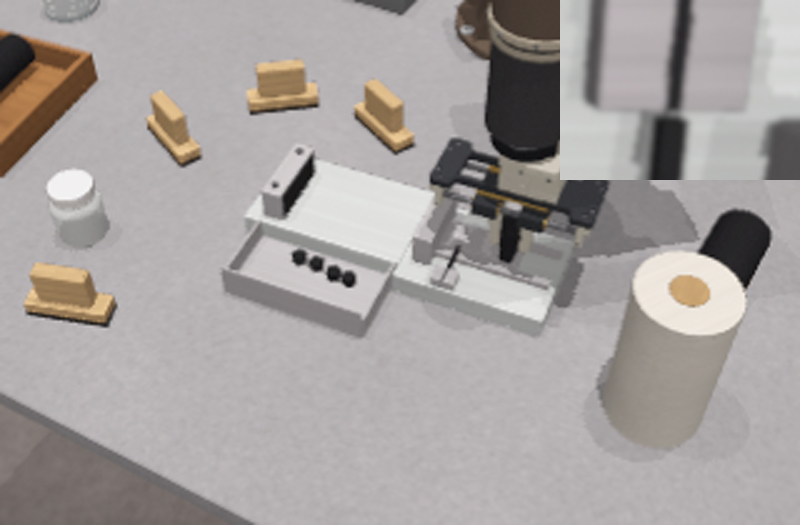

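```bash
python3 -c "
from plant import ctrl
print(ctrl.close_job())"
```

```text
the job is handed in; nothing more can be done
None
```

The job is handed in, at about 19 s on the clock. I took the rightmost scraper, wiped all four chips into the tray in one stroke, and stood the scraper back upright at its starting place. Then I pulled the jaw open about 45 mm and left it held against the spring.

**Last checks:**
- **Bed and chips:** the bed is clear and all four chips lie on the tray floor.
- **Bystanders:** the scraper stands upright on the bench, clear of the clamp. The jar, roll and core look undisturbed; I checked them by eye only.
- **Jaw hold:** the gripper is closed on the pull grip at 17.9 mm and feels about 9 N of spring pull.
- **Pointer:** it is in line with the mark to about 0.5 mm. The wrist view puts it about 0.25 mm short. The top view is coarser and ranges from about 0.7 mm short to 0.3 mm past, depending on how the shadow is read.

No checks failed.

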